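# Snap the white lamp tube into the microscope's lamp house

## Task

Take the frosted white lamp tube out of the tray and snap it into the lamp house on the sloping deck, pressing it gently between the two copper spring clips until it is fully home on its saddles with both clips closed over its ends, then let go. The carriage with the clips may have been left at any depth, so feel for the stop and do not crush the glass; leave the amber tube and everything else where it is.

Things in the scene. Friction and masses are not known exactly. Their poses are not given: they have to be found in the camera images.
- white_tube_center (a point): Frosted white glass lamp tube to fit, lying on its side: 26 mm diameter over the middle 82 mm, a brass cap on each end, 112 mm long, about 200 g. Point: its centre, on its axis; its y axis runs along it. Caps are 22 mm in diameter, their last 9 mm bevelled like a dome to a blunt tip. Starts level in the tray, centre 42 mm above the table. Either end may go either way.
- amber_tube_center (a point): A second lamp tube of the same shape and size, amber glass; the point is its centre. It lies in the other place of the tray and stays there.
- tray: Blue tray, 190 mm (its x) by 140 mm (its y), floor 6 mm thick, 15 mm rims at x = +-93 mm; fixed. Origin: centre of its underside. The two tubes lie along its y at x = -42 and +42 mm, each on two V saddles 8 mm thick at y = +-30 mm; which is where varies. Between its saddles a tube is free below and beside.
- lamphouse: White lamp house, 125 mm (its x) by 206 mm (its y), about 55 mm high in front, 110 mm behind, black light port on the back; fixed. Origin: centre of its underside; front (-x) roughly to the robot. On its sloping deck two grey V saddles (8 mm thick, at y = +-30 mm) and two clips (y = +-64 mm) ride on one carriage, left anywhere in 28 mm of stiff travel along the deck's z, not reported.
- deck: The lamp house's flat sloping top plate, 130 by 206 mm. Origin: centre of its upper face, 85 mm above the table. z: outward normal, leaning 25 degrees from vertical to the front; y: level, across; x: up the slope. A seated tube lies along y, centred over the origin, its axis 34 to 62 mm above the plate, wherever the saddles stop it: find that by touch. The carriage holds still up to 100 N.
- clip_left (a joint): Copper spring clip on the deck's +y side: outward swing, rad. 0 at rest, about 0.12 as a tube's tip passes its round nose, about 0.04 over a seated tube. Nose 10 mm above the seated tube's axis, topped by a flared lead-in 20 mm high; gap between the clips 96 mm at the noses, 118 mm at the top.
- clip_right (a joint): The same for the clip on the deck's -y side. Pushed straight along the deck's -z the tube spreads both clips (about 10 N on the tube in all), the force drops as they snap over its ends, then the saddles stop it hard. A firm 25 N is safe; ramming it some millimetres on past the stop breaks the glass.
- reagent: Bystander: amber bottle with blue cap, 60 mm across, 120 mm high; origin at its foot.
- jar: Bystander: white jar, 56 mm across, 65 mm high; origin at its foot.
- beaker: Bystander: clear beaker, 68 mm across, 85 mm high; origin at its foot.
- dish: Bystander: white shallow dish, 90 mm across; origin at its foot.
- screwdriver: Bystander: red-handled screwdriver, 170 mm long, lying on the table.
- mouse: Bystander: black computer mouse, 100 by 58 by 32 mm; origin at its underside.
- slide_box: Bystander: green box of glass slides, 90 by 60 by 32 mm; origin at its underside.
Things that resemble listed ones, but are neither listed nor needed, are in the scene too. What is shaped like the part that bears white_tube_center but blue or green is not meant.

How it is judged:
By the outcome, as a careful person would: the job done as asked, in the order asked, and still so for the second after the job is handed in, with the robot touching nothing.
It also fails if it takes over 42 s, if anything falls off the work surface, if the arm or the gripper's body presses on something with over 40 N, if the wrist force passes 120 N, or if a joint passes its speed limit or range.

## Robot

A 7-joint arm with a two-finger parallel gripper is mounted at the origin on the work surface. World frame = base frame: x ahead of the robot, y to its left, z up, the work surface at z = 0. Lengths are in m, angles in rad, forces in N, time in s.
With the tool pointing down it reaches from about 0.425 to 0.925 m from the base axis. Payload 6.8 kg.
Tool frame: the origin (TCP) lies between the finger pads; the fingertips stand 14 mm ahead of it and the grasp point (between the pads) lies 5 mm behind it; z points along the fingers, y is the line along which they close (so a half turn about z gives the same grasp; the last joint's range is limited). The gripper opens to 85 mm and grips with 20 to 120 N. Pads are 22 mm wide; open, the fingers measure 114 mm over their backs; the gripper's body (76 mm by 85 mm) begins 54 mm behind the grasp point. The pads swing forward as they close: fully open they stand 13 mm farther back than shut.
Start: joints at [-1.417, 0.477, 0.022, 1.555, -0.011, 1.109, -0.083], TCP at [0.175, 0.652, 0.245] pointing down, gripper open.
Joint ranges: [-2.96, 2.96], [-0.34, 2.1], [-1.41, 1.46], [0.24, 2.44], [-1.37, 4.51], [0.17, 1.92], [-2.96, 2.96]. Speed limits (rad/s): [2.39, 2.39, 3.14, 3.14, 3.14, 3.14, 3.14].

## Interface

Orientations are given as a rotation vector (axis times angle).
In Python, from bench import r, eyes, ticket gives the robot as it stands. The module is installed in compiled form; this text tells all that it offers.
- The arm moves only by the tool arm_command, never from a script. Its argument "plan" is text: rows parted by semicolons, each of 4 numbers parted by spaces: the shift along the tool's x, y, z in m, then the turn about the tool's z in degrees. In form: tx ty tz yaw; .... A call has 1 to 20 rows; each row shifts and turns the commanded pose from where the row before left it, along the tool's axes as they then stand; what a row does not reach is not made up. A row lasts 1/8 s, in which the tool goes at most 62.5 mm and 10.7 degrees, less where a joint would pass 70% of its speed; a pose out of reach is approached as far as the arm can. A call is refused whole if a number of a shift passes 0.0625 or a number of a turn 10.7, either way. A call with a gripper value outside its range is refused whole. "hand" is the closure, from -1 (fully open) to 1 (shut), set as the call begins (left out, the last holds). The fingers move at their own pace and stop on an object; "grip_force" is the grip in N (left out, the last holds). Time passes only in rows, so rows that do not move let the fingers close. It gives the time, the measured TCP pose, the force, the opening and the grip force at its end, in the units of the state.
- r.get_obs(): the state, without advancing time (a new reading comes with each control period).
- eyes.grab_frame(name): name is "side" or "top"; returns (picture, depth): 400x640x3 uint8, red, green, blue; 400x640 float32, m along the optical axis (not along the pixel's ray), 0 where there is no reading.
- eyes.calibration(name): a dict with "fov_y" (degrees; the focal length in pixels is half the picture's height over the tangent of half this angle, whatever the lens; pixels are square), "cx", "cy" (the principal point, pixels), "origin" and "attitude" of the camera in the world. Camera axes: x right, y up, looking along -z (the intrinsics and any distortion apply to the point x, -y, -z); pixel columns grow to the right and rows downward; lengths in m; the calibration is good to about 2 mm. A picture is of the moment at which its call begins. calibration takes no time and is no camera call.
- ticket.hand_in(): hands the job in; it is judged then, once.
The state is a dict: "clock": time; "joints": joint angles; "qvel": joint speeds; "tau": joint torques, N m; "tcp_pos": TCP position; "orientation": TCP orientation; "contact_force": force on the tool from outside, world axes, zero at the start; "moment": the same for the moment, N m; "grip_width": finger opening in m; "gripper_force": force on a finger pad.
Only numpy, scipy, OpenCV 4.12 (cv2) and the standard library are available. Lean on these libraries where they do the work, as an engineer would, in place of code of your own. Each camera call takes 0.05 s, during which the arm holds its last target. There are 200 camera calls.

## Working session

There is one attempt and no reset: what is moved stays moved. The work goes in short steps, Python scripts to look and compute and a tool call to move; the robot and the scene stay as the last step left them, time stands still between calls to the robot, and variables do not carry over. Pictures are saved under pics/ and viewed, at most 10 in all, crops included, and the job is handed in when it is done.

Besides the shell and the picture viewer there is one more tool, called after "Emit:" by a JSON object that holds its "api" and its "payload", one argument or row to a line. arm_command: Moves the arm, as the interface text tells. Its arguments: {"type":"object","properties":{"plan":{"type":"string"},"hand":{"type":"number"},"grip_force":{"type":"number"}},"required":["plan"]}

```bash
mkdir -p pics; python3 - <<'E'
from bench import r,eyes
import cv2,numpy as np
print(r.get_obs())
for n in("top","side"):
    p,d=eyes.grab_frame(n); cv2.imwrite(f"pics/{n}0.png",p[:,:,::-1]); np.savez(f"{n}0.npz",p=p,d=d); print(n,eyes.calibration(n),(d>0).mean())
E
```

```text
{'clock': 0.0, 'joints': array([-1.41710452,  0.47782441,  0.02233089,  1.55644925, -0.01154841,
        1.10928654, -0.08308082]), 'qvel': array([ 1.02764538e-03,  1.72405009e-03, -1.72947223e-03,  1.20878687e-03,
       -1.68863149e-03,  5.23201274e-05, -4.46990591e-04]), 'tau': array([ 8.13837451e-04, -5.96456552e+01,  1.60863899e+00, -2.81192833e+01,
        1.25674755e-02,  9.46954242e-03, -6.10710330e-06]), 'tcp_pos': array([0.17454583, 0.65145764, 0.24431013]), 'orientation': array([-4.09986366e-01, -3.11457259e+00,  2.88116823e-03]), 'contact_force': array([-0.13283171,  0.13558737, -0.08511686]), 'moment': array([ 0.01214786, -0.0413437 , -0.04989166]), 'gripper_force': 0.0, 'grip_width': 0.08535431233276002}
top {'fov_y': 48.46740690462384, 'cx': 323.2076113171189, 'cy': 199.3817991199561, 'origin': array([ 0.29764923, -0.00832673,  1.24023696]), 'attitude': array([ 0.13603326, -0.1610202 , -1.53891924])} 0.99607421875
side {'fov_y': 48.95401521356936, 'cx': 316.5987786696652, 'cy': 192.2453702004488, 'origin': array([ 0.12818125, -0.88715768,  0.82360227]), 'attitude': array([ 0.89835678, -0.19747117, -0.38176954])} 0.99610546875
```

View pics/top0.png

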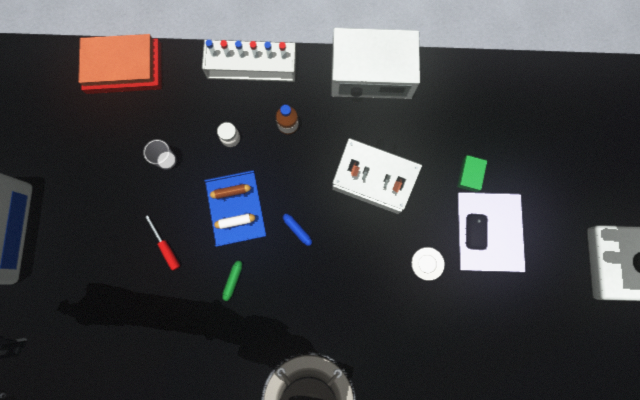

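View pics/side0.png

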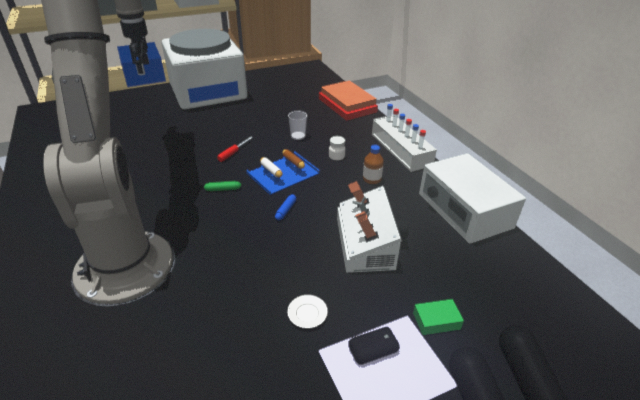

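The top view shows four tubes: white with brass caps in the tray (235,221), amber in the tray (230,191), loose blue (297,229) and loose green (232,281). White in the tray fits the description. The lamp house with copper clips is at (377,175), in the side view at (368,225).

```bash
cat > h.py <<'E'
import numpy as np,cv2
from scipy.spatial.transform import Rotation as R
from bench import eyes
def cam(n):
    c=eyes.calibration(n); return 200/np.tan(np.radians(c["fov_y"]/2)),c["cx"],c["cy"],np.array(c["origin"]),R.from_rotvec(c["attitude"]).as_matrix()
def ray(n,u,v):
    f,cx,cy,o,M=cam(n); d=np.stack([(np.asarray(u)-cx)/f,-(np.asarray(v)-cy)/f,-np.ones(np.shape(u))],-1)
    return o,d@M.T
def plane(n,u,v,z):
    o,d=ray(n,u,v); return o+d*((z-o[2])/d[...,2])[...,None]
def cloud(n,D):
    v,u=np.indices(D.shape); o,d=ray(n,u,v); return o+d*D[...,None]
def proj(n,P):
    f,cx,cy,o,M=cam(n); q=(np.asarray(P)-o)@M; return np.stack([cx+f*q[...,0]/-q[...,2],cy-f*q[...,1]/-q[...,2]],-1)
E
python3 - <<'E'
from h import *
for n,(b,c) in {"top":((200,165,270,250),(325,130,430,220)),"side":((240,140,325,195),(330,175,405,280))}.items():
    z=np.load(n+"0.npz");p,D=z["p"],z["d"]; P=cloud(n,D)
    hsv=cv2.cvtColor(p,cv2.COLOR_RGB2HSV)
    x0,y0,x1,y1=b; box=np.zeros(D.shape,bool); box[y0:y1,x0:x1]=1
    m=box&(hsv[...,1]<90)&(hsv[...,2]>120)
    cc,l,st,_=cv2.connectedComponentsWithStats(m.astype(np.uint8)); k=1+st[1:,4].argmax(); m=l==k
    v,u=np.nonzero(m); q=plane(n,u,v,0.05); ctr=(q.max(0)+q.min(0))/2
    print(n,"white px",st[k],"med",P[m].mean(0),P[m][:,2].max(),"plane",q.mean(0))
    r_=cv2.minAreaRect((q[:,:2]*1000).astype(np.float32)); print(r_)
    blue=box&(hsv[...,0]>100)&(hsv[...,0]<130)&(hsv[...,1]>120)&(hsv[...,2]>60); Q=P[blue]; Q=Q[(Q[:,2]<.012)]; print("tray",cv2.minAreaRect((Q[:,:2]*1000).astype(np.float32)))
    x0,y0,x1,y1=c; Q=P[y0:y1,x0:x1].reshape(-1,3); print("table z",np.median(Q[Q[:,2]<.02][:,2]))
    H=Q[(Q[:,2]>.045)&(Q[:,2]<.125)]
    # ransac plane tilted 25deg
    g=np.random.default_rng(0);best=0
    for _ in range(400):
        a,b_,e=H[g.choice(len(H),3)]; nn=np.cross(b_-a,e-a); 
        if np.linalg.norm(nn)<1e-6: continue
        nn/=np.linalg.norm(nn); nn*=np.sign(nn[2])
        if abs(nn[2]-np.cos(np.radians(25)))>.04: continue
        i=abs((H-a)@nn)<.003
        if i.sum()>best: best=i.sum();I=i
    T=H[I];c0=T.mean(0);nn=np.linalg.svd(T-c0)[2][2];nn*=np.sign(nn[2])
    yaw=np.arctan2(-nn[1],-nn[0]) # deck x horizontal dir
    print("deck",best,len(H),"tilt",np.degrees(np.arccos(nn[2])),"yaw",np.degrees(yaw),"c",c0,cv2.minAreaRect((T[:,:2]*1000).astype(np.float32)), "z at ctr")
    im=p.copy(); 
    cv2.imwrite(f"pics/{n}_h.png",np.hstack([cv2.resize(p[y0:y1,x0:x1],None,fx=3.6,fy=3.6,interpolation=3)[:,:,::-1]]))
a=cv2.imread("pics/top_h.png");b=cv2.imread("pics/side_h.png")
h=max(a.shape[0],b.shape[0]);pad=lambda i:cv2.copyMakeBorder(i,0,h-i.shape[0],0,0,0)
cv2.imwrite("pics/house.png",np.hstack([pad(a),pad(b)]))
z=np.load("top0.npz")["p"];cv2.imwrite("pics/tray.png",cv2.resize(z[165:250,195:320],None,fx=6,fy=6,interpolation=3)[:,:,::-1])
E
```

```text
top white px [214 214  38  15 321] med [0.46047628 0.21573023 0.05035885] 0.05997734107059105 plane [0.46052834 0.21578027 0.05      ]
((459.689208984375, 218.88221740722656), (26.30242156982422, 98.96654510498047), 13.147187232971191)
tray ((506.999267578125, 223.98773193359375), (201.1585693359375, 147.10350036621094), 12.96094799041748)
table z -3.759741783482262e-05
deck 2765 3880 tilt 25.21247212363541 yaw -19.691583589533025 c [ 0.59394695 -0.16659114  0.08560586] ((593.412353515625, -165.00633239746094), (205.3424530029297, 118.57849884033203), 70.7538833618164) z at ctr
side white px [261 157  21  18 164] med [0.45894334 0.21159508 0.05025903] 0.8236022669598707 plane [0.45904113 0.2116495  0.05      ]
((458.85601806640625, 213.18511962890625), (31.77438735961914, 102.74922943115234), 12.195389747619629)
tray ((514.9400024414062, 213.869873046875), (210.76719665527344, 201.50381469726562), 13.522496223449707)
table z -0.0012833385903291417
deck 2230 3365 tilt 25.103887613633425 yaw -18.994878945512646 c [ 0.59109786 -0.17916522  0.08448264] ((593.6458740234375, -166.01986694335938), (209.13990783691406, 118.5676498413086), 70.75453186035156) z at ctr
```

View pics/house.png

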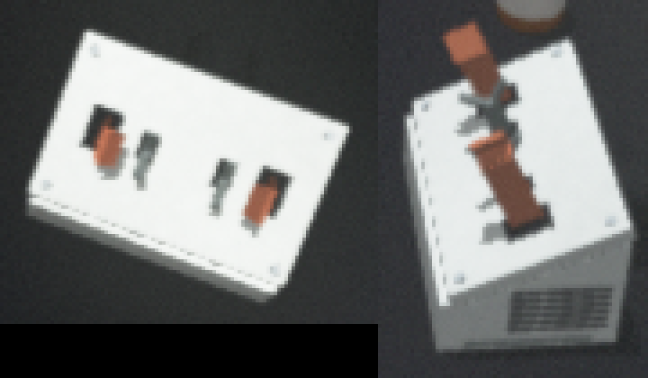

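View pics/tray.png

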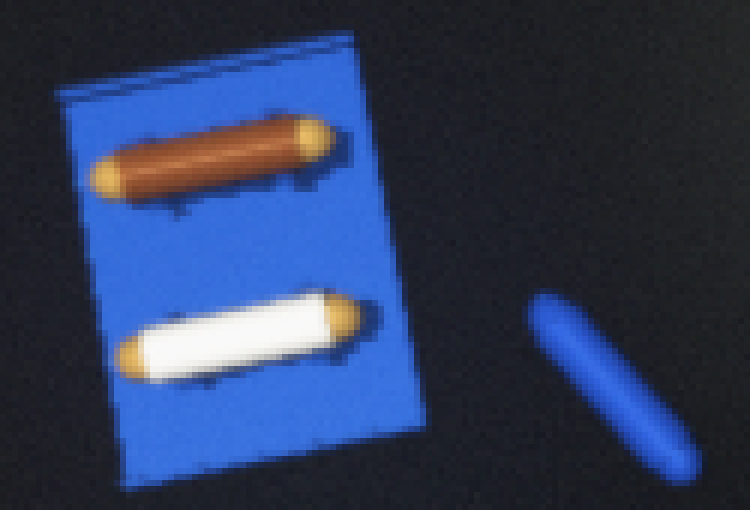

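The white tube is the front one of the tray's pair: its caps run in the crop from (117,360) to (362,315), i.e. (214.5,225) to (255.3,217.5) in the top image. It has brass caps; blue and green ones don't. The house crop shows both clips and saddles upright. Next I refine the tube's position and the clip height.

```bash
python3 - <<'E'
from h import *
O=np.array([.5935,-.1655,.085]);t=np.radians(-19.25)
A=(R.from_euler('z',t)*R.from_euler('y',-np.radians(25))).as_matrix() # columns: deck x,y,z
print(A.round(3))
for n,b,c in (("top",(205,205,262,235),(325,130,430,220)),("side",(255,150,286,182),(330,175,405,280))):
    z=np.load(n+"0.npz");p,D=z["p"],z["d"]; P=cloud(n,D);hsv=cv2.cvtColor(p,cv2.COLOR_RGB2HSV).astype(int)
    x0,y0,x1,y1=b; box=np.zeros(D.shape,bool); box[y0:y1,x0:x1]=1
    m=box&(p[...,0].astype(int)>p[...,2]*0.75)&(hsv[...,2]>80)
    l=cv2.connectedComponentsWithStats(m.astype(np.uint8));m=l[1]==1+l[2][1:,4].argmax()
    v,u=np.nonzero(m); q=plane(n,u,v,.042); (cx,cy),s,a=cv2.minAreaRect((q[:,:2]*1000).astype(np.float32)); print(n,"tube",cx,cy,s,a, l[2][1:,:].tolist())
    Z=P[m];Z=Z[Z[:,2]>.03];print(" cloud ctr",Z.mean(0),"cov dir",np.degrees(np.arctan(np.polyfit(Z[:,1],Z[:,0],1)[0])))
    x0,y0,x1,y1=c; s=np.s_[y0:y1,x0:x1]; Q=(P[s].reshape(-1,3)-O)@A; hh=hsv[s].reshape(-1,3)
    cl=((hh[:,0]<15))&(hh[:,1]>90)&(hh[:,2]>60)&(abs(Q[:,1])<.11)&(Q[:,2]<.13)&(Q[:,2]>-.01)&(abs(Q[:,0])<.05)
    gs=(~cl)&(abs(Q[:,1])<.05)&(abs(Q[:,0])<.05)&(Q[:,2]>.008)&(Q[:,2]<.13)
    for nm,k in(("L",cl&(Q[:,1]>0)),("R",cl&(Q[:,1]<0)),("sL",gs&(Q[:,1]>0)),("sR",gs&(Q[:,1]<0))):
        if k.sum()>3: print(nm,k.sum(),"min",Q[k].min(0).round(4),"max",Q[k].max(0).round(4),"mean",Q[k].mean(0).round(4)); 
        if nm in"LR": 
            T=Q[k]; T=T[T[:,2]>T[:,2].max()-.012]; print("  top part mean",T.mean(0).round(4),T.min(0).round(4),T.max(0).round(4))
E
```

```text
[[ 0.856  0.33  -0.399]
 [-0.299  0.944  0.139]
 [ 0.423  0.     0.906]]
top tube 462.0169372558594 215.14215087890625 (25.37923240661621, 110.45341491699219) 13.145782470703125 [[214, 214, 41, 15, 359]]
 cloud ctr [0.46095094 0.21263827 0.05155647] cov dir -12.706404409646185
L 67 min [-0.0162  0.0501 -0.0039] max [0.0118 0.069  0.0838] mean [-0.0007  0.0595  0.0621]
  top part mean [0.0002 0.0585 0.0775] [-0.0117  0.0519  0.0718] [0.0114 0.0628 0.0838]
R 66 min [-0.0117 -0.0647  0.0043] max [ 0.0113 -0.0484  0.085 ] mean [ 0.0015 -0.0559  0.0692]
  top part mean [ 0.0003 -0.0572  0.0778] [-0.0114 -0.0617  0.0733] [ 0.0111 -0.0514  0.085 ]
sL 51 min [-0.0481  0.0266  0.0088] max [0.0173 0.0498 0.0664] mean [-0.0025  0.0329  0.0426]
sR 54 min [-0.0411 -0.0483  0.0081] max [ 0.0171 -0.0254  0.0652] mean [-0.0022 -0.0306  0.0394]
side tube 461.3592834472656 217.243896484375 (34.94282531738281, 125.52935791015625) 8.87243366241455 [[282, 150, 4, 7, 20], [260, 157, 22, 20, 218]]
 cloud ctr [0.4583635  0.19867408 0.05204019] cov dir 13.183945684067044
L 153 min [-0.0124  0.0273  0.0026] max [0.0112 0.0685 0.0807] mean [-0.      0.0577  0.0527]
  top part mean [-0.0006  0.0569  0.0734] [-0.0118  0.0503  0.0688] [0.0112 0.0639 0.0807]
R 208 min [-0.0107 -0.0684 -0.0007] max [ 0.0115 -0.0505  0.0796] mean [ 0.0007 -0.0625  0.0426]
  top part mean [ 0.001  -0.0592  0.0745] [-0.0107 -0.0626  0.0679] [ 0.0112 -0.0558  0.0796]
sL 86 min [-0.0184  0.023   0.0082] max [0.0173 0.0379 0.0481] mean [-0.0008  0.0282  0.0301]
sR 15 min [-0.0177 -0.0349  0.0363] max [ 0.017  -0.0249  0.0463] mean [ 0.0106 -0.0306  0.0418]
```

Emit:
{"api": "arm_command", "payload": {
  "plan": "0 0 0 8.85;0 0 0 8.85;0 0 0 8.85;0 0 0 8.85;0 0 0 8.85;0 0 0 8.85;0 0 0 8.8;-0.049 0.0181 0 0;-0.049 0.0181 0 0;-0.049 0.0181 0 0;-0.049 0.0181 0 0;-0.049 0.0181 0 0;-0.049 0.0181 0 0;-0.049 0.0181 0 0;-0.049 0.0181 0 0;-0.049 0.0181 0 0;-0.049 0.0181 0 0;0 0 0 0;0 0 0 0",
  "hand": -0.2,
  "grip_force": 30
}}

```text
clock: 2.48
tcp_pos: [0.4616, 0.2162, 0.245]
orientation: [-1.953, -2.46, 0.001]
contact_force: [-0.6, 0.4, 0.9]
grip_width: 0.0512
gripper_force: 0.0
```

Emit:
{"api": "arm_command", "payload": {
  "plan": "0 0 0.04 0;0 0 0.04 0;0 0 0.04 0;0 0 0.03 0;0 0 0.02 0;0 0 0 0"
}}

```text
clock: 3.22
tcp_pos: [0.4601, 0.2169, 0.0739]
orientation: [-1.949, -2.462, 0.005]
contact_force: [-0.1, -0.2, 0.4]
grip_width: 0.0511
gripper_force: 0.0
```

```bash
python3 - <<'E'
from h import *
p,d=eyes.grab_frame("side");q,e=eyes.grab_frame("top")
f=lambda i:cv2.resize(i,(400,400),interpolation=3)
cv2.imwrite("pics/g1.png",np.hstack([f(p[110:210,230:330]),f(q[160:260,185:285])])[:,:,::-1])
E
```

```text
(no output)
```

View pics/g1.png

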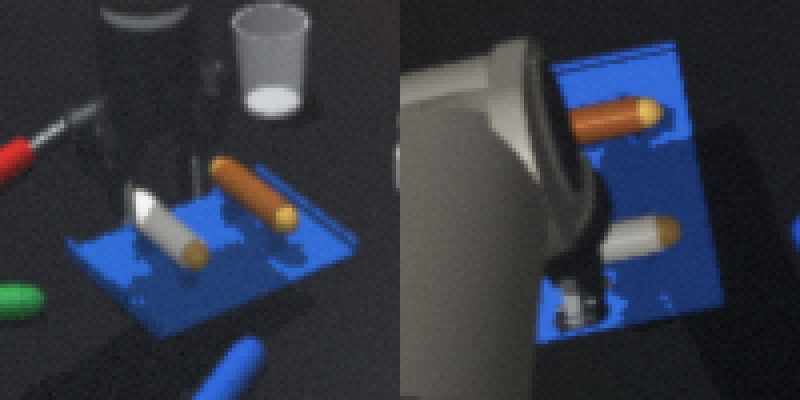

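The left view shows the two fingertips at about (130,190) and (198,180) on either side of the white tube, clear of the amber one. Next: down, and grip.

Emit:
{"api": "arm_command", "payload": {
  "plan": "0 0 0.018 0;0 0 0.018 0;0 0 0 0;0 0 0 0"
}}

```text
clock: 3.82
tcp_pos: [0.4623, 0.2159, 0.0397]
orientation: [1.954, 2.46, 0.001]
contact_force: [-0.2, -0.3, 0.1]
grip_width: 0.0514
gripper_force: 0.0
```

Emit:
{"api": "arm_command", "payload": {
  "plan": "0 0 0 0;0 0 0 0;0 0 0 0;0 0 0 0;0 0 0 0;0 0 0 0;0 0 0 0;0 0 0 0",
  "hand": 1,
  "grip_force": 30
}}

```text
clock: 4.82
tcp_pos: [0.4633, 0.2163, 0.04]
orientation: [1.953, 2.459, 0.004]
contact_force: [2.7, 0.8, 4.8]
grip_width: 0.0252
gripper_force: 31.8
```

Emit:
{"api": "arm_command", "payload": {
  "plan": "0 0 -0.02 0;0 0 -0.04 0;0 0 -0.05 0;0 0 -0.05 0;0 0 -0.05 0;0 0 0 0;0 0 0 0",
  "grip_force": 45
}}

```text
clock: 5.7
tcp_pos: [0.4607, 0.2154, 0.248]
orientation: [-1.952, -2.46, 0.004]
contact_force: [-0.4, -1.3, -1.5]
grip_width: 0.0246
gripper_force: 44.6
```

```bash
python3 - <<'E'
from h import *
from bench import r
s=r.get_obs(); t=s["tcp_pos"];M=R.from_rotvec(s["orientation"]).as_matrix();print(t,M.round(3).tolist(),s["contact_force"])
p,d=eyes.grab_frame("side");q,e=eyes.grab_frame("top");np.savez("l.npz",p=p,d=d,q=q,e=e)
u,v=proj("side",t).astype(int);a,b=proj("top",t).astype(int);print(u,v,a,b)
w=50
for n,k,(u,v) in(("side",p,(u,v)),("top",q,(a,b))):
    for o in(-.056,0,.056): cv2.circle(k,tuple(np.round(proj(n,t-M[:,2]*.002+M[:,0]*o)).astype(int)),1,(255,0,255) if o else (0,255,0),-1)
f=lambda i,u,v:cv2.resize(i[max(v-w,0):v+w,u-w:u+w],(400,400),interpolation=0)
cv2.imwrite("pics/g2.png",np.hstack([f(p,u,v),f(q,a,b)])[:,:,::-1])
E
```

```text
[0.4606644  0.21538977 0.24804781] [[-0.227, 0.974, -0.003], [0.974, 0.227, -0.001], [-0.001, -0.003, -1.0]] [-0.43919964 -1.25972213 -1.47081116]
265 107 217 208
```

View pics/g2.png

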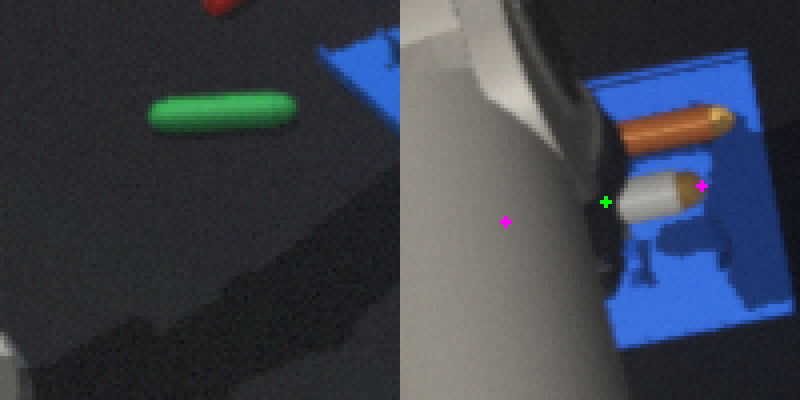

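The top view shows the tube held with its cap tip at about (703,188), within 1 mm of the predicted marker (701,186). The side crop was misplaced, so I redo that one numerically while planning the move.

```bash
python3 - <<'E'
from h import *
z=np.load("l.npz");p=z["p"]
t=np.array([.4607,.2154,.248]);ax=np.array([-.227,.974,0])
u,v=265,107
for o in(-.056,-.041,0,.041,.056): print(o,proj("side",t+[0,0,.002]+ax*o).round(1))
cv2.imwrite("pics/g3.png",cv2.resize(p[v-40:v+40,u-50:u+50],(800,600),interpolation=0)[:,:,::-1])
O=np.array([.5935,-.1655,.085]);n=np.array([-.399,.139,.906])
T=O+.115*n-[0,0,.002];th=np.radians(70.75);X=np.array([np.cos(th),np.sin(th)]);Y=np.array([np.sin(th),-np.cos(th)])
d=T-t;print("T",T,"tool d",d[:2]@X,d[:2]@Y,-d[2], "deck -z in tool:",-n[:2]@X,-n[:2]@Y,n[2])
E
```

```text
-0.056 [276.3 113.9]
-0.041 [273.4 111.9]
0 [265.7 106.5]
0.041 [258.3 101.3]
0.056 [255.6  99.4]
T [ 0.547615 -0.149515  0.18719 ] tool d -0.31585718244361766 0.20236455902350892 0.060809999999999975 deck -z in tool: 0.00031819362525511985 0.4225185188282483 0.906
```

View pics/g3.png

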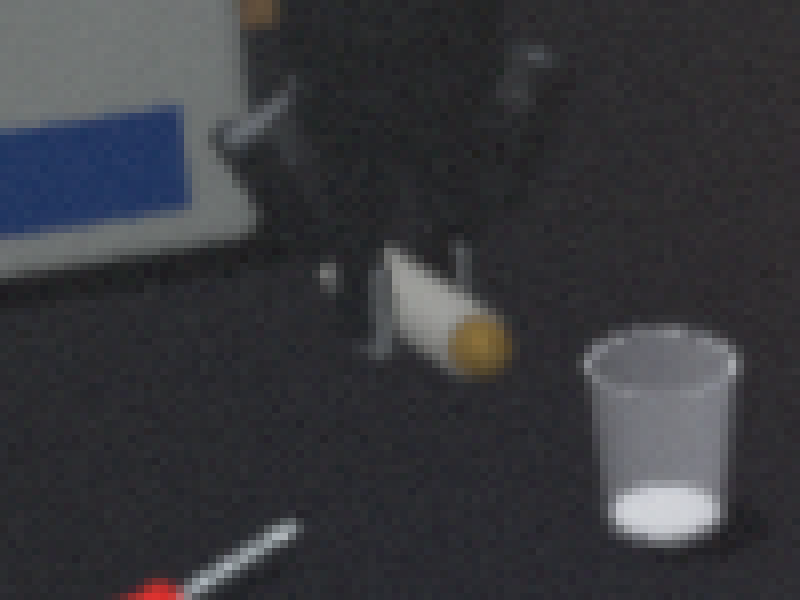

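The side view shows the tube level in the fingers, with the cap at crop (482,345) against (490,352) predicted, so it is centred in the grip. Next I move above the deck.

Emit:
{"api": "arm_command", "payload": {
  "plan": "0 0 0 8.1;0 0 0 8.1;0 0 0 8.1;0 0 0 8.05;-0.0395 0.0253 0 0;-0.0395 0.0253 0 0;-0.0395 0.0253 0 0;-0.0395 0.0253 0 0;-0.0395 0.0253 0 0;-0.0395 0.0253 0 0;-0.0395 0.0253 0 0;-0.0393 0.0253 0 0;0 0 0.03 0;0 0 0.02 0;0 0 0.01 0;0 0 0 0;0 0 0 0;0 0 0 0"
}}

```text
clock: 8.05
tcp_pos: [0.5495, -0.1491, 0.19]
orientation: [2.561, 1.819, 0.002]
contact_force: [0.4, 0.5, -2.5]
grip_width: 0.0243
gripper_force: 44.6
```

```bash
cat > st.py <<'E'
from h import *
from bench import r
O=np.array([.5935,-.1655,.085]);t0=np.radians(-19.25)
A=(R.from_euler('z',t0)*R.from_euler('y',-np.radians(25))).as_matrix()
def st():
    s=r.get_obs();t=s["tcp_pos"]+[0,0,.002];M=R.from_rotvec(s["orientation"]).as_matrix()
    print("clock",s["clock"],"deck xyz mm",((t-O)@A*1000).round(1),"yaw",np.degrees(np.arctan2(M[1,0],M[0,0])).round(2),"F deck",(s["contact_force"]@A).round(1),"tilt",M[:,2].round(4),s["moment"].round(2))
    return t,M
E
python3 - <<'E'
from st import *
t,M=st();axs=M[:,0]
out=[]
for n in("side","top"):
    p,d=eyes.grab_frame(n);np.savez(f"d_{n}.npz",p=p,d=d)
    for o in(-.056,0,.056): cv2.circle(p,tuple(np.round(proj(n,t+axs*o)).astype(int)),0,(0,255,0),-1)
    u,v=proj(n,O+A[:,2]*.08).astype(int); out.append(cv2.resize(p[v-45:v+55,u-50:u+50],(400,400),interpolation=0))
cv2.imwrite("pics/d1.png",np.hstack(out)[:,:,::-1])
E
```

```text
clock 8.05 deck xyz mm [  2.6   1.  116.9] yaw 70.76 F deck [-0.9  0.6 -2.3] tilt [ 0.0013  0.     -1.    ] [ 0.03 -0.01  0.03]
```

View pics/d1.png

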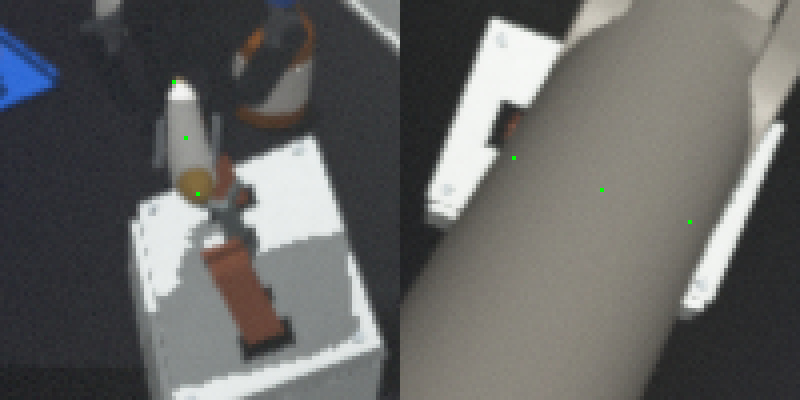

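The side view shows the tube above the clips, parallel to the deck, with markers on its axis. I correct 2.6 mm in deck x, then advance along deck −z.

Emit:
{"api": "arm_command", "payload": {
  "plan": "-0.0008 -0.0024 0.0011 0;0 0.0042 0.0091 0;0 0.0042 0.0091 0;0 0 0 0;0 0 0 0;0 0 0 0"
}}

```text
clock: 8.9
tcp_pos: [0.5545, -0.1519, 0.1702]
orientation: [2.562, 1.818, 0.0]
contact_force: [-0.7, 1.0, -1.9]
grip_width: 0.0246
gripper_force: 44.6
```

```bash
python3 -c "
from st import *
st()"
```

```text
clock 8.9 deck xyz mm [-0.6 -0.1 96.5] yaw 70.74 F deck [-1.7  0.7 -1.4] tilt [ 2.e-04 -0.e+00 -1.e+00] [-0.01  0.01  0.05]
```

Emit:
{"api": "arm_command", "payload": {
  "plan": "0 0.0017 0.0036 0;0 0.0017 0.0036 0;0 0.0013 0.0027 0;0 0 0 0;0 0 0 0"
}}

```text
clock: 9.52
tcp_pos: [0.5588, -0.1534, 0.1601]
orientation: [-2.562, -1.819, 0.0]
contact_force: [0.4, 0.2, -0.9]
grip_width: 0.0248
gripper_force: 44.6
```

```bash
python3 -c "
from st import *
st()"
```

```text
clock 9.525 deck xyz mm [-0.7 -0.  85.4] yaw 70.74 F deck [-0.1  0.3 -1. ] tilt [-0. -0. -1.] [-0.03 -0.02 -0.04]
```

Emit:
{"api": "arm_command", "payload": {
  "plan": "0 0.0008 0.0018 0;0 0.0008 0.0018 0;0 0.0008 0.0018 0;0 0 0 0;0 0 0 0"
}}

```text
clock: 10.15
tcp_pos: [0.5613, -0.1539, 0.1547]
orientation: [-2.561, -1.819, -0.001]
contact_force: [0.3, 1.6, -0.6]
grip_width: 0.0244
gripper_force: 44.6
```

```bash
python3 -c "
from st import *
st()"
```

```text
clock 10.15 deck xyz mm [-0.7  0.4 79.5] yaw 70.77 F deck [-0.5  1.6 -0.5] tilt [ 2.e-04  3.e-04 -1.e+00] [ 0.33 -0.12 -0.03]
```

Emit:
{"api": "arm_command", "payload": {
  "plan": "0.0004 0.0008 0.0018 0;0 0.0008 0.0018 0;0 0.0008 0.0018 0;0 0 0 0"
}}

```text
clock: 10.65
tcp_pos: [0.5635, -0.1546, 0.1492]
orientation: [-2.562, -1.819, 0.0]
contact_force: [-0.5, 2.1, 2.1]
grip_width: 0.0247
gripper_force: 45.1
```

```bash
python3 -c "
from st import *
st()"
```

```text
clock 10.65 deck xyz mm [-1.   0.4 73.5] yaw 70.75 F deck [-0.2  1.8  2.5] tilt [-1.e-04  1.e-04 -1.e+00] [0.52 0.21 0.03]
```

Emit:
{"api": "arm_command", "payload": {
  "plan": "0 0.0008 0.0018 0;0 0.0008 0.0018 0;0 0 0 0"
}}

```text
clock: 11.02
tcp_pos: [0.5651, -0.1552, 0.1458]
orientation: [2.561, 1.819, 0.0]
contact_force: [-1.2, 3.0, 3.0]
grip_width: 0.0243
gripper_force: 45.1
```

```bash
python3 -c "
from st import *
st()"
```

```text
clock 11.025 deck xyz mm [-0.8  0.4 69.7] yaw 70.75 F deck [-0.7  2.5  3.6] tilt [ 2.e-04  1.e-04 -1.e+00] [ 0.53  0.36 -0.01]
```

Emit:
{"api": "arm_command", "payload": {
  "plan": "0.0004 0.0012 0.0016 0;0 0.0008 0.0018 0;0 0 0 0"
}}

```text
clock: 11.4
tcp_pos: [0.5672, -0.1554, 0.142]
orientation: [2.561, 1.819, 0.0]
contact_force: [0.6, 3.2, -0.6]
grip_width: 0.0247
gripper_force: 44.7
```

```bash
python3 -c "
from st import *
st()"
```

```text
clock 11.4 deck xyz mm [-0.5  0.9 65.4] yaw 70.76 F deck [-0.7  3.2 -0.4] tilt [ 3.e-04 -3.e-04 -1.e+00] [ 0.44 -0.13  0.02]
```

Emit:
{"api": "arm_command", "payload": {
  "plan": "0 0.0008 0.0018 0;0 0.0008 0.0018 0;0 0 0 0"
}}

```text
clock: 11.78
tcp_pos: [0.5688, -0.1558, 0.1381]
orientation: [2.561, 1.819, -0.0]
contact_force: [2.1, 2.2, -4.3]
grip_width: 0.0244
gripper_force: 44.4
```

```bash
python3 -c "
from st import *
st()"
```

```text
clock 11.775 deck xyz mm [-0.8  1.  61.2] yaw 70.77 F deck [-0.6  2.8 -4.4] tilt [ 2.e-04 -4.e-04 -1.e+00] [ 0.41 -0.46 -0.04]
```

Emit:
{"api": "arm_command", "payload": {
  "plan": "0 0.0008 0.0018 0;0 0 0 0"
}}

```text
clock: 12.02
tcp_pos: [0.5695, -0.1561, 0.1364]
orientation: [2.561, 1.819, -0.0]
contact_force: [2.6, 2.3, -5.7]
grip_width: 0.0244
gripper_force: 44.4
```

```bash
python3 -c "
from st import *
st()"
```

```text
clock 12.025 deck xyz mm [-0.8  0.9 59.3] yaw 70.76 F deck [-0.9  3.1 -5.9] tilt [ 1.e-04 -4.e-04 -1.e+00] [ 0.38 -0.56  0.06]
```

The force has swung to pull-in, so the clips are snapping over. From here I creep to the stop.

Emit:
{"api": "arm_command", "payload": {
  "plan": "0 0.0008 0.0018 0;0 0 0 0"
}}

```text
clock: 12.28
tcp_pos: [0.5702, -0.1564, 0.1347]
orientation: [2.561, 1.819, -0.0]
contact_force: [3.6, 1.4, -6.7]
grip_width: 0.0245
gripper_force: 44.4
```

Emit:
{"api": "arm_command", "payload": {
  "plan": "0 0.0007 0.0014 0;0 0 0 0"
}}

```text
clock: 12.52
tcp_pos: [0.5708, -0.1567, 0.1333]
orientation: [2.561, 1.819, -0.0]
contact_force: [3.7, 2.0, -7.8]
grip_width: 0.0247
gripper_force: 44.5
```

```bash
python3 -c "
from st import *
st()"
```

```text
clock 12.525 deck xyz mm [-0.8  0.9 55.9] yaw 70.75 F deck [-0.7  3.1 -8.3] tilt [ 1.e-04 -3.e-04 -1.e+00] [ 0.36 -0.7   0.08]
```

Emit:
{"api": "arm_command", "payload": {
  "plan": "0 0.0004 0.0009 0;0 0 0 0"
}}

```text
clock: 12.78
tcp_pos: [0.5711, -0.1568, 0.1327]
orientation: [2.562, 1.819, 0.0]
contact_force: [1.8, 0.9, -7.0]
grip_width: 0.0244
gripper_force: 44.6
```

```bash
python3 -c "
from st import *
st()"
```

```text
clock 12.775 deck xyz mm [-0.8  0.8 55.2] yaw 70.75 F deck [-1.6  1.4 -6.9] tilt [ 1.e-04 -1.e-04 -1.e+00] [ 0.42 -0.55  0.  ]
```

Emit:
{"api": "arm_command", "payload": {
  "plan": "0 0.0003 0.0006 0;0 0 0 0"
}}

```text
clock: 13.02
tcp_pos: [0.5713, -0.1569, 0.1321]
orientation: [-2.562, -1.819, 0.0]
contact_force: [2.4, 1.5, -6.1]
grip_width: 0.0246
gripper_force: 44.6
```

Emit:
{"api": "arm_command", "payload": {
  "plan": "0 0.0003 0.0006 0;0 0 0 0"
}}

```text
clock: 13.28
tcp_pos: [0.5717, -0.157, 0.1315]
orientation: [2.562, 1.819, 0.0]
contact_force: [2.9, 2.1, -5.2]
grip_width: 0.0248
gripper_force: 44.6
```

```bash
python3 -c "
from st import *
st()"
```

```text
clock 13.275 deck xyz mm [-0.7  0.8 53.8] yaw 70.75 F deck [-0.4  2.9 -5.6] tilt [ 1.e-04 -1.e-04 -1.e+00] [ 0.38 -0.51  0.01]
```

Emit:
{"api": "arm_command", "payload": {
  "plan": "0 0.0004 0.0009 0;0 0 0 0"
}}

```text
clock: 13.52
tcp_pos: [0.5722, -0.1572, 0.1305]
orientation: [2.561, 1.819, -0.0]
contact_force: [2.7, 1.1, -7.1]
grip_width: 0.0242
gripper_force: 44.5
```

Emit:
{"api": "arm_command", "payload": {
  "plan": "0 0.0004 0.0009 0;0 0 0 0"
}}

```text
clock: 13.78
tcp_pos: [0.5725, -0.1573, 0.1296]
orientation: [2.561, 1.819, -0.0]
contact_force: [3.0, 0.5, -7.6]
grip_width: 0.0241
gripper_force: 44.5
```

```bash
python3 -c "
from st import *
st()"
```

```text
clock 13.775 deck xyz mm [-0.7  0.8 51.7] yaw 70.75 F deck [-0.8  1.4 -8. ] tilt [ 0.e+00 -2.e-04 -1.e+00] [ 0.25 -0.78  0.03]
```

Emit:
{"api": "arm_command", "payload": {
  "plan": "0 0.0004 0.0009 0;0 0 0 0"
}}

```text
clock: 14.02
tcp_pos: [0.5728, -0.1574, 0.129]
orientation: [-2.562, -1.819, -0.0]
contact_force: [2.3, 2.0, -4.2]
grip_width: 0.0243
gripper_force: 44.7
```

Emit:
{"api": "arm_command", "payload": {
  "plan": "0 0.0004 0.0009 0;0 0 0 0"
}}

```text
clock: 14.28
tcp_pos: [0.5736, -0.1578, 0.1286]
orientation: [2.561, 1.818, 0.001]
contact_force: [2.1, 1.9, 2.1]
grip_width: 0.0245
gripper_force: 45.3
```

```bash
python3 -c "
from st import *
st()"
```

```text
clock 14.275 deck xyz mm [-0.1  0.8 50.3] yaw 70.75 F deck [2.2 2.5 1.3] tilt [ 1.1e-03 -2.0e-04 -1.0e+00] [ 0.45 -0.22  0.04]
```

Emit:
{"api": "arm_command", "payload": {
  "plan": "0 0.0003 0.0006 0;0 0 0 0"
}}

```text
clock: 14.52
tcp_pos: [0.5741, -0.158, 0.1283]
orientation: [2.561, 1.818, 0.002]
contact_force: [0.4, 2.5, 4.7]
grip_width: 0.0244
gripper_force: 45.7
```

```bash
python3 -c "
from st import *
st()"
```

```text
clock 14.525 deck xyz mm [ 0.3  0.7 49.8] yaw 70.74 F deck [1.6 2.5 4.5] tilt [ 1.6e-03 -2.0e-04 -1.0e+00] [0.52 0.01 0.05]
```

Emit:
{"api": "arm_command", "payload": {
  "plan": "0 0.0003 0.0006 0;0 0 0 0"
}}

```text
clock: 14.78
tcp_pos: [0.5743, -0.158, 0.1282]
orientation: [2.562, 1.818, 0.002]
contact_force: [-2.2, 3.6, 11.0]
grip_width: 0.0244
gripper_force: 46.2
```

```bash
python3 -c "
from st import *
st()"
```

```text
clock 14.775 deck xyz mm [ 0.4  0.7 49.7] yaw 70.72 F deck [ 1.7  2.7 11.4] tilt [ 1.4e-03  5.0e-04 -1.0e+00] [ 0.72  0.47 -0.03]
```

Emit:
{"api": "arm_command", "payload": {
  "plan": "0 0.0002 0.0006 0;0 0 0 0"
}}

```text
clock: 15.02
tcp_pos: [0.5743, -0.158, 0.1281]
orientation: [-2.562, -1.818, -0.003]
contact_force: [-3.4, 4.5, 15.8]
grip_width: 0.0247
gripper_force: 46.8
```

```bash
python3 - <<'E'
from st import *
t,M=st();out=[]
for n in("side","top"):
    p,d=eyes.grab_frame(n);u,v=proj(n,O+A[:,2]*.05).astype(int);out.append(cv2.resize(p[v-40:v+40,u-40:u+40],(400,400),interpolation=3))
    for y in(-.056,.056): print(n,y,proj(n,O+A[:,2]*.05+A[:,1]*y).round(1),u,v)
cv2.imwrite("pics/e1.png",out[0][:,:,::-1])
E
```

```text
clock 15.025 deck xyz mm [ 0.4  0.8 49.5] yaw 70.72 F deck [ 2.5  3.1 16.3] tilt [ 0.0013  0.0011 -1.    ] [ 0.97  0.91 -0.12]
side -0.056 [363.5 220.2] 359 205
side 0.056 [356.4 191.7] 359 205
top -0.056 [396.8 184.7] 376 177
top 0.056 [355.8 169.5] 376 177
```

View pics/e1.png

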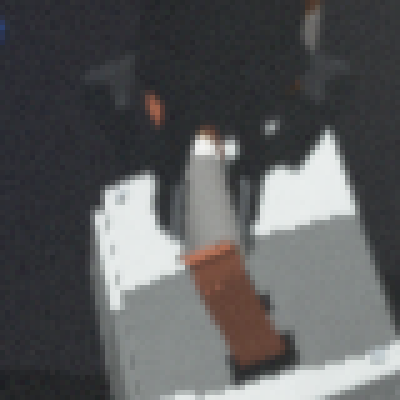

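The side view shows the tube down between the saddles. The near clip stands closed over its end at (210,255), and the far clip is at (155,105) behind the finger. The stop is felt at about 49.6 mm with 16 N. Next I ease off, open and retreat.

Emit:
{"api": "arm_command", "payload": {
  "plan": "0 -0.0002 -0.0006 0;0 0 0 0"
}}

```text
clock: 15.38
tcp_pos: [0.5743, -0.1581, 0.1281]
orientation: [2.562, 1.818, 0.002]
contact_force: [-1.3, 3.7, 10.1]
grip_width: 0.0244
gripper_force: 46.0
```

Emit:
{"api": "arm_command", "payload": {
  "plan": "0 0 0 0;0 0 0 0;0 0 0 0;0 0 0 0;0 0 0 0;0 0 0 0",
  "hand": -0.3
}}

```text
clock: 16.12
tcp_pos: [0.5737, -0.1578, 0.1268]
orientation: [2.562, 1.819, -0.0]
contact_force: [0.3, -0.4, 0.4]
grip_width: 0.0553
gripper_force: 0.0
```

Emit:
{"api": "arm_command", "payload": {
  "plan": "0 0 -0.005 0;0 0 -0.01 0;0 0 -0.02 0;0 0 -0.04 0;0 0 -0.05 0;-0.04 -0.04 -0.03 0;-0.05 -0.05 0 0;-0.05 -0.05 0 0;-0.05 -0.05 0 0;0 0 0 0;0 0 0 0"
}}

```text
clock: 17.5
tcp_pos: [0.3557, -0.2632, 0.2821]
orientation: [2.561, 1.818, 0.004]
contact_force: [0.4, 0.3, -0.1]
grip_width: 0.0557
gripper_force: 0.0
```

```bash
python3 - <<'E'
from st import *
st();out=[]
for n,w in(("side",((330,170),)),("top",((330,130),))):
    p,d=eyes.grab_frame(n);P=(cloud(n,d)-O)@A;x,y=w[0];out.append(cv2.resize(p[y:y+90,x:x+90],(400,400),interpolation=3))
    s=np.s_[y:y+90,x:x+100];Q=P[s].reshape(-1,3);c=p[s].reshape(-1,3).astype(int)
    h=cv2.cvtColor(p[s],cv2.COLOR_RGB2HSV).reshape(-1,3)
    k=(abs(Q[:,0])<.012)&(abs(Q[:,1])<.038)&(Q[:,2]>.04)&(Q[:,2]<.1)
    B=Q[k];print(n,k.sum(),"top z at y",[(yy,np.percentile(B[abs(B[:,1]-yy)<.006][:,2],90).round(4)) for yy in(-.03,-.015,0,.015,.03)],"mean",B.mean(0).round(4))
    for sg in(1,-1):
        T=Q[(h[:,0]<12)&(h[:,1]>110)&(Q[:,1]*sg>.04)&(abs(Q[:,1])<.09)&(abs(Q[:,0])<.014)&(Q[:,2]>.06)&(Q[:,2]<.1)];print(" clip",sg,len(T),T.mean(0).round(4),T[:,1].min().round(4),T[:,1].max().round(4),T[:,2].max().round(4))
cv2.imwrite("pics/f1.png",np.hstack(out)[:,:,::-1])
E
```

```text
clock 17.5 deck xyz mm [ -90.1 -170.7  261.7] yaw 70.72 F deck [ 0.2  0.4 -0.2] tilt [ 2.6e-03  6.0e-04 -1.0e+00] [0.02 0.03 0.04]
side 200 top z at y [(-0.03, np.float64(0.0616)), (-0.015, np.float64(0.0617)), (0, np.float64(0.0614)), (0.015, np.float64(0.0622)), (0.03, np.float64(0.0622))] mean [ 0.0012 -0.0015  0.0587]
 clip 1 74 [-0.0001  0.0558  0.0703] 0.0472 0.0631 0.0817
 clip -1 33 [ 0.0011 -0.0642  0.0682] -0.0698 -0.0568 0.08
top 287 top z at y [(-0.03, np.float64(0.0643)), (-0.015, np.float64(0.0644)), (0, np.float64(0.0647)), (0.015, np.float64(0.0648)), (0.03, np.float64(0.0642))] mean [0.0009 0.0001 0.0605]
 clip 1 50 [0.0011 0.0591 0.073 ] 0.0516 0.0659 0.0818
 clip -1 57 [ 0.001  -0.0589  0.072 ] -0.0656 -0.0521 0.0832
```

View pics/f1.png

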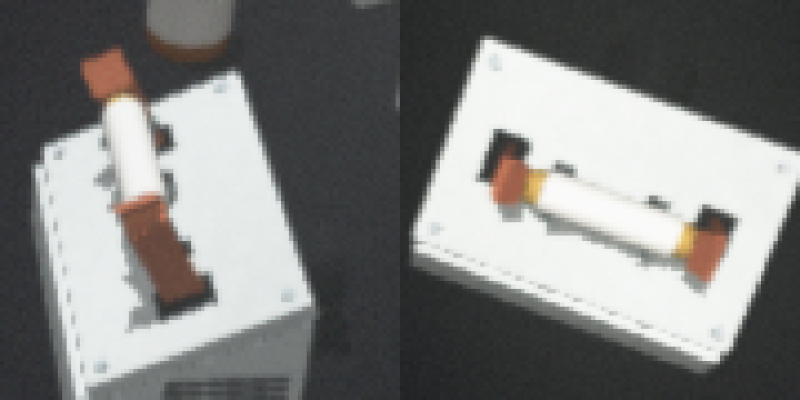

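The white tube lies level and centred (top view, crop 540,185 to 690,240). Both clips sit symmetrically over its caps, and the gripper is clear.

```bash
python3 -c "
from bench import ticket
print(ticket.hand_in())"
```

```text
the job is handed in; nothing more can be done
None
```

I snapped the white tube into the lamp house and handed the job in at about 17.6 s. It stopped on its saddles under a 16 N press with both clips over its ends, and the gripper is clear; I left the amber tube and everything else alone.

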